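# Fit a fresh element in the air filter and lock its lid

### The arm

A 7-joint arm with a two-finger parallel gripper is mounted at the origin on a cart in front of the work surface, level with it; the furniture and walls round the work are solid. World frame = base frame: x ahead of the robot, y to its left, z up, the work surface at z = 0. Lengths are in m, angles in rad, forces in N, time in s.
With the tool pointing down it reaches from about 0.4 to 0.875 m from the base axis. Payload 19.3 kg.
Tool frame: the origin (TCP) lies at the very end of the fingers, on their centre line; the grasp point (between the pads) lies 19 mm behind it; z points along the fingers, y is the direction in which the jaws open and shut (so a half turn about z gives the same grasp; the last joint's range is limited). The gripper opens to 85 mm and grips with 20 to 120 N. Pads are 22 mm wide; open, the fingers measure 114 mm over their backs; the gripper's body (76 mm by 85 mm) begins 54 mm behind the grasp point. The pads swing forward as they close: fully open they stand 13 mm farther back than shut.
Start: joints at [-1.247, 0.521, -0.036, 1.599, 0.021, 1.021, -0.113], TCP at [0.24, 0.577, 0.231] pointing down, gripper open.
Joint ranges: [-2.91, 2.91], [-0.3, 2.13], [-1.5, 1.42], [0.17, 2.43], [-1.26, 4.41], [0.16, 1.93], [-2.52, 2.52]. Speed limits (rad/s): [1.89, 1.89, 2.39, 2.39, 3.01, 3.01, 3.01].

### API

Orientations are given as [roll, pitch, yaw] about the fixed x, y, z axes, in that order (R = Rz(yaw) Ry(pitch) Rx(roll)).
In Python, from workcell import bot gives the robot as it stands.
- The arm moves only by the tool carry_out, never from a script. Its argument "targets" is a list of rows, each a list of 7 numbers: the shift along the tool's x, y, z in mm, then the turn, a rotation vector about the tool's x, y, z in units of 6 degrees (1.0 is 6 degrees), then the closure in counts, from 0 (fully open) to 255 (shut). A call has 1 to 5 rows; each row shifts and turns the commanded pose from where the row before left it, along the tool's axes as they then stand; what a row does not reach is not made up. A row lasts 1/12 s, in which the tool goes at most 41.7 mm and 7.16 degrees, less where a joint would pass 70% of its speed; a pose out of reach is approached as far as the arm can. A call is refused whole if a number of a shift passes 41.7 or a number of a turn 1, either way. A call with a gripper value outside its range is refused whole. The fingers move at their own pace and stop on an object; "force" is the grip in N (left out, the last holds). Time passes only in rows, so rows that do not move let the fingers close. It gives the time, the measured TCP pose, the force and the opening at its end, in the units of the state.
- bot.observe(): the state, without advancing time (a new reading comes with each control period).
- bot.grab_frame(name): name is "side" or "top" or "wrist"; returns a dict with "color" (384x512x3 uint8, red, green, blue), "z_map" (384x512 float32, m along the optical axis (not along the pixel's ray), 0 where there is no reading), "K" (3x3 intrinsics, pixels), "cam_to_world" (4x4, takes a point from camera to world coordinates); the wrist camera has in their place "T_tool_cam" (4x4, takes a point from camera to tool coordinates, whose origin is the TCP and whose axes are the flange's). Camera axes: x right, y down, z forward; pixel columns grow to the right and rows downward; lengths in m; the calibration is good to about 2 mm. The wrist camera is an equidistant fisheye: a pixel r from the principal point sees the ray r / f radians off the axis. A picture is of the moment at which its call begins: read the wrist's pose just before it.
- bot.job_done(): hands the job in, once; it reports no verdict.
The state is a dict: "clock": time; "qpos": joint angles; "qd": joint speeds; "joint_efforts": joint torques, N m; "position": TCP position; "tool_rot": TCP orientation; "force": force on the tool from outside, world axes, zero at the start; "moment": the same for the moment, N m; "grip_width": finger opening in m.
Only numpy, scipy, OpenCV 4.12 (cv2) and the standard library are available. Lean on these libraries where they do the work, as an engineer would, in place of code of your own. Each camera call takes 0.05 s, during which the arm holds its last target. There are 200 camera calls.

### The job

The air filter housing stands open for service: stand the new element (white pleats, blue caps) upright in the housing, swing the lid down shut, then turn the black lock collar on the lid clockwise until its yellow pointer stands at the red lock mark, neither short of it nor past it. Leave the dirty brown element, the jar and the blue screwdriver where they are.

Things in the scene. Friction and masses are not known exactly. Their poses are not given: they have to be found in the camera images.
- filter_housing: Blue-grey filter pot fixed to the bench, foot 128x128x12 mm; origin at the centre of the foot's underside, z up, x from front (drain cock) to back (lid hinge). Pot 80 mm outer, 68 mm inner diameter; inner floor 30 mm, rim 90 mm above the bench; flange of 116 mm diameter with three claws (tops at 117 mm) at the front and 60 deg either side of the back. Red-plugged ports to +-y, 69 mm out
- housing_seat (a point): centre of the pot's inner floor, on the pot's axis, 30 mm above the bench; an element stands here
- lid_hinge (a point): middle of the lid's hinge pin, 66 mm behind the pot's axis and 97 mm above the bench; the pin lies along this frame's y axis
- filter_lid (a joint): lid hinge, rad: 0 shut, 1.8 to 2.0 standing open, leaning back (stop 2.05). Ring of 80 mm diameter, 9 mm thick, with a 52 mm hollow and a strap to the hinge; its centre is 66 mm from the pin. The stiff hinge stays where it is left; 2 to 3 N at the collar moves it. It shuts only while the collar stands open (joint -0.33 to 0.35), as its lugs must pass between the claws
- lock_collar (a joint): turn of the lock collar, rad, growing clockwise as seen from above the shut lid: 0 = pointer at the green open mark, 1.05 = pointer at the red lock mark (three lugs centred under the claws); travel -0.33 to 1.38. It stays where it is left. Stiff, about 0.1 N m
- collar_grip (a point): middle of the collar's wing grip, on the collar's axis: a black bar 60 mm long, 12 mm thick, 20 mm high across the collar's top, this point at half its height. Lid shut: 144.5 mm above the bench. Below it a round black knurled cap, 68 mm diameter, 33 mm high. This frame turns with the collar, z along the axis away from the lid (up when shut)
- pointer_tip (a point): end of the wing with the yellow stripe (the pointer), 30 mm from collar_grip at the same height: the line from collar_grip to here lies along the wing
- lock_mark (a point): red lock mark on top of the front claw, 50 mm from the pot's axis, 118 mm above the bench
- element_new: new filter element to be fitted, white pleats and blue end caps, loose, standing on the bench: cylinder of 52 mm diameter and 60 mm height, with a round pull knob of 20 mm diameter standing 26 mm above it (86 mm in all); origin at the centre of the underside, z up; 90 g. In the pot its knob stands above the rim, inside the hollow lid and collar once shut
- element_used: used filter element, same shape and size, dirty brown with dark caps, standing on the bench; to be left there
- jar_paste: dark grey thread paste jar with black lid, 60 mm diameter, 85 mm high, standing on the bench; origin at the centre of the underside; to be left there
- screwdriver_blue: short blue screwdriver, 189 x 26 x 25 mm, lying on the bench; to be left there
Things that resemble listed ones, but are neither listed nor needed, are in the scene too. Leave any green or turquoise look-alike of the element_new alone.

How it is judged:
On the way, in this order (a step that is already met when the one before it is completed fails the run):
1. the new element stands upright on the floor of the open housing (horizontal distance between element_new and housing_seat below 0.012 m and z of element_new in the frame of housing_seat below 0.008 m and angle between element_new's own z axis and vertical below 0.15 rad and value of joint filter_lid above 0.5 rad), for 0.2 s.
2. the lid is shut over it (value of joint filter_lid below 0.035 rad and horizontal distance between element_new and housing_seat below 0.012 m), for 0.2 s.
3. the collar's pointer stands at the red lock mark (value of joint filter_lid below 0.035 rad and value of joint lock_collar between 0.927 and 1.167 rad), for 0.2 s.
At the end, for the whole second after the job is handed in: The new element stands in the housing (on its floor to 8 mm, within 12 mm of its axis, upright to 0.15 rad) at rest, the lid is shut (under 0.035 rad) and the collar's pointer is within 0.12 rad (7 deg) of the red lock mark (all of step 3 and horizontal distance between element_new and housing_seat below 0.012 m and z of element_new in the frame of housing_seat below 0.008 m and angle between element_new's own z axis and vertical below 0.15 rad and linear speed of element_new below 0.02 m/s); the robot touches nothing.
It fails at once if the used element is shifted by more than 30 mm or tipped (distance of element_used from where it was at the start of the episode above 0.03 m or angle between element_used's own z axis and vertical above 0.5 rad).
It fails at once if the jar is shifted by more than 30 mm or tipped (distance of jar_paste from where it was at the start of the episode above 0.03 m or angle between jar_paste's own z axis and vertical above 0.5 rad).
It fails at once if the screwdriver is shifted by more than 30 mm (distance of screwdriver_blue from where it was at the start of the episode above 0.03 m).
It also fails if it takes over 72 s, if anything falls off the work surface, if the arm or the gripper's body presses on something with over 40 N, if the wrist force passes 120 N, or if a joint passes its speed limit or range.

## Working session

There is one attempt and no reset: what is moved stays moved. The work goes in short steps, Python scripts to look and compute and a tool call to move; the robot and the scene stay as the last step left them, time stands still between calls to the robot, and variables do not carry over. Pictures are saved under pics/ and viewed, about 8 in all and at most 12, crops included, and the job is handed in when it is done.

Besides the shell and the picture viewer there is one more tool, called after "Request:" as name([rows], argument=value, ...), one row to a line, values as JSON. carry_out: Moves the arm, as the interface text tells. Its arguments: {"type":"object","properties":{"targets":{"type":"array","items":{"type":"array","items":{"type":"number"}}},"force":{"type":"number"}},"required":["targets"]}

```bash
ls; mkdir -p pics; python3 - <<'E'
from workcell import bot
import cv2,numpy as np
s=bot.observe();print({k:np.round(v,3) for k,v in s.items()})
ims=[]
for n in("top","side"):
    f=bot.grab_frame(n);np.savez(f"pics/{n}0.npz",**f)
    print(n,f["K"].round(1).tolist(),f["cam_to_world"].round(3).tolist())
    cv2.imwrite(f"pics/{n}0.png",cv2.resize(f["color"][:,:,::-1],(800,600),interpolation=cv2.INTER_CUBIC))
E
```

```text
pics
{'clock': np.float64(0.0), 'qpos': array([-1.247,  0.522, -0.036,  1.6  ,  0.021,  1.021, -0.113]), 'qd': array([-0.   , -0.   ,  0.002, -0.001, -0.001, -0.   , -0.   ]), 'joint_efforts': array([ 1.0000e-03, -9.2711e+01,  1.9800e+00, -3.6994e+01,  1.8000e-02,
        8.0000e-03,  0.0000e+00]), 'position': array([0.24 , 0.577, 0.231]), 'tool_rot': array([-3.14 ,  0.   ,  2.748]), 'force': array([-0.064,  1.266, -0.346]), 'moment': array([0.056, 0.01 , 0.049]), 'grip_width': np.float64(0.085)}
top [[370.3, 0.0, 253.4], [0.0, 370.3, 194.4], [0.0, 0.0, 1.0]] [[-0.021, -0.988, 0.152, 0.339], [-1.0, 0.02, -0.004, -0.065], [0.001, -0.153, -0.988, 1.199], [0.0, 0.0, 0.0, 1.0]]
side [[388.6, 0.0, 254.9], [0.0, 388.6, 194.7], [0.0, 0.0, 1.0]] [[0.998, -0.039, 0.042, 0.486], [-0.055, -0.459, 0.887, -1.101], [-0.015, -0.888, -0.46, 0.622], [0.0, 0.0, 0.0, 1.0]]
```

View pics/top0.png

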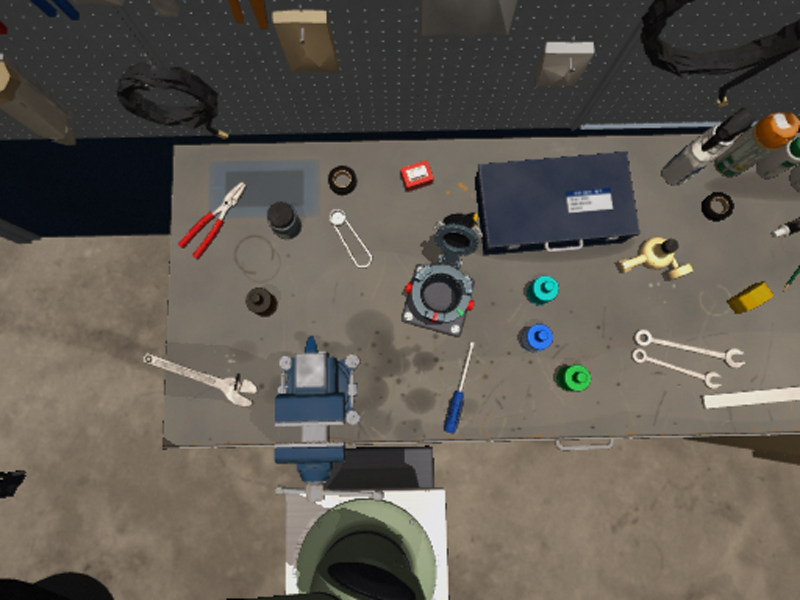

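View pics/side0.png

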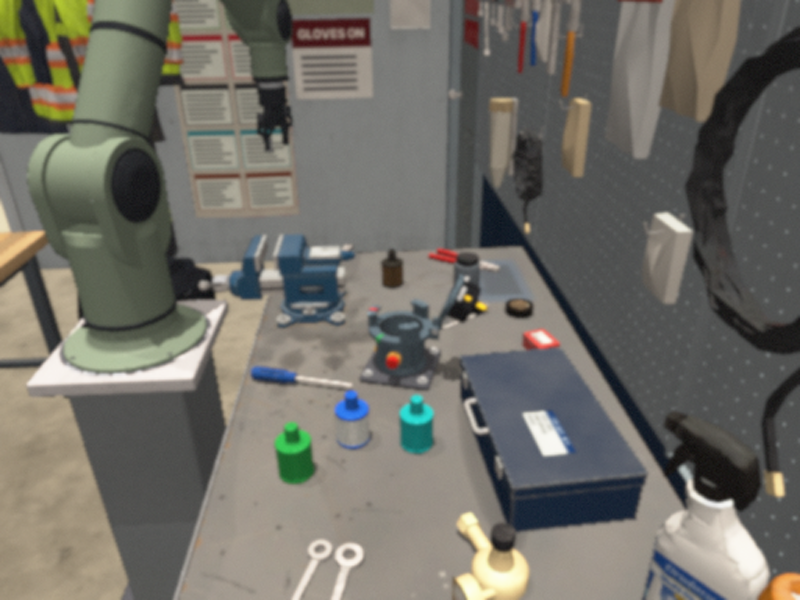

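The top view shows the housing at about (440,297), with the open lid at (458,230) and its yellow pointer at (478,218). The new element is the blue cap at (539,337). In the side view its white pleats are visible at (352,425). The look-alikes are turquoise at (543,290) and green at (575,378). Next I'll measure.

```bash
cat > h.py <<'E'
import numpy as np,cv2
def load(n):
    return dict(np.load(f"pics/{n}.npz"))
def ray(f,u,v):
    d=np.linalg.inv(f["K"])@[u,v,1];T=f["cam_to_world"];return T[:3,3],T[:3,:3]@d
def onz(f,u,v,z):
    o,d=ray(f,u,v);return o+d*(z-o[2])/d[2]
def cloud(f):
    h,w=f["z_map"].shape;v,u=np.mgrid[:h,:w];p=np.stack([u,v,np.ones_like(u)],-1)@np.linalg.inv(f["K"]).T*f["z_map"][...,None]
    T=f["cam_to_world"];return p@T[:3,:3].T+T[:3,3]
def mask(f,h0,h1,s=120,v=60):
    H=cv2.cvtColor(f["color"],cv2.COLOR_RGB2HSV);return cv2.inRange(H,(h0,s,v),(h1,255,255))
def blobs(f,m,amin=4):
    P=cloud(f);n,l,st,c=cv2.connectedComponentsWithStats(m);out=[]
    for i in range(1,n):
        if st[i,4]>=amin:
            q=P[l==i];q=q[f["z_map"][l==i]>0]
            out.append((c[i].round(1).tolist(),int(st[i,4]),np.median(q,0).round(3).tolist(),q[:,2].max().round(3)))
    return out
E
python3 - <<'E'
from h import *
for n in("top0","side0"):
    f=load(n)
    for nm,a,b,s in(("red",0,6,130),("red2",172,180,130),("green",45,75,130),("yellow",20,33,130),("blue",105,125,170)):
        for o in blobs(f,mask(f,a,b,s)):
            if 0.2<o[2][0]<0.95 and -0.45<o[2][1]<0.3 and o[2][2]>-.02: print(n,nm,o)
f=load("top0");P=cloud(f)
# knob top of new element
m=(P[...,2]>0.078)&(P[...,2]<.095)&(mask(f,105,125,150)>0);print("knob",P[m].mean(0),m.sum())
# pot rim/flange
x,y=240,0
sub=(P[...,2]>0.082)&(P[...,2]<.125)&(np.abs(P[...,0]-0.50)<.12)&(np.abs(P[...,1]+0.16)<.12)
print(P[sub].min(0),P[sub].max(0),sub.sum())
crop=f["color"][110:260,220:350,::-1];cv2.imwrite("pics/c1.png",cv2.resize(crop,None,fx=5,fy=4.6*5/4.6 if 0 else 4,interpolation=cv2.INTER_CUBIC))
E
```

```text
top0 red ([266.3, 112.6], 193, [0.788, -0.118, 0.029], np.float64(0.035))
top0 red ([261.2, 183.9], 25, [0.549, -0.094, 0.06], np.float64(0.068))
top0 red ([300.9, 195.0], 21, [0.509, -0.218, 0.061], np.float64(0.091))
top0 red ([277.8, 202.3], 17, [0.481, -0.142, 0.117], np.float64(0.121))
top0 green ([294.3, 199.6], 7, [0.49, -0.192, 0.091], np.float64(0.094))
top0 green ([368.9, 241.4], 218, [0.362, -0.417, 0.061], np.float64(0.092))
top0 yellow ([303.7, 138.4], 13, [0.662, -0.22, 0.157], np.float64(0.164))
top0 yellow ([303.5, 143.5], 4, [0.643, -0.217, 0.168], np.float64(0.172))
top0 blue ([364.4, 123.3], 10, [0.728, -0.423, 0.086], np.float64(0.09))
top0 blue ([344.9, 215.3], 208, [0.442, -0.349, 0.061], np.float64(0.091))
top0 blue ([199.6, 218.8], 5, [0.435, 0.086, 0.134], np.float64(0.135))
top0 blue ([198.0, 222.4], 5, [0.426, 0.091, 0.134], np.float64(0.137))
top0 blue ([289.9, 263.6], 136, [0.298, -0.179, 0.023], np.float64(0.031))
side0 red ([419.0, 0.0], 7, [0.864, -0.245, 0.604], np.float64(0.605))
side0 red ([343.6, 219.0], 94, [0.784, -0.134, 0.029], np.float64(0.033))
side0 red ([250.4, 231.7], 50, [0.514, -0.223, 0.056], np.float64(0.064))
side0 green ([188.0, 290.6], 656, [0.368, -0.439, 0.051], np.float64(0.088))
side0 yellow ([299.3, 190.5], 26, [0.642, -0.217, 0.171], np.float64(0.176))
side0 yellow ([307.1, 195.7], 35, [0.662, -0.222, 0.157], np.float64(0.164))
side0 blue ([167.9, 239.5], 36, [0.283, -0.189, 0.018], np.float64(0.023))
side0 blue ([182.1, 241.4], 35, [0.326, -0.199, 0.018], np.float64(0.023))
side0 blue ([224.6, 260.7], 226, [0.448, -0.361, 0.062], np.float64(0.089))
knob [ 0.58523109 -0.40487503  0.08621775] 73
[ 0.47167554 -0.21442394  0.08209118] [ 0.61797695 -0.09936466  0.12499999] 878
```

View pics/c1.png

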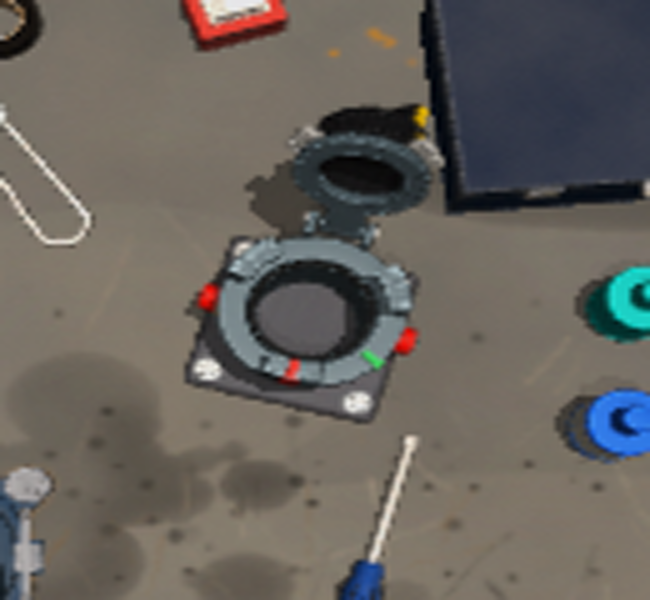

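```bash
python3 - <<'E'
from h import *
yaw=np.arctan2(-.307,.952);fx=np.array([.952,-.307,0]);fy=np.array([.307,.952,0]);A=np.array([.529,-.157,0])
def loc(p): d=p-A;return np.stack([d@fx,d@fy,p[...,2]],-1)
for n in("top0","side0"):
    f=load(n);P=cloud(f);Q=loc(P);B=mask(f,105,125,130)>0
    near=(np.hypot(P[...,0]-.445,P[...,1]+.355)<.06)
    for lo,hi in((.078,.095),(.052,.068)):
        k=near&B&(P[...,2]>lo)&(P[...,2]<hi);e=P[k][:,:2]
        c,r=cv2.minEnclosingCircle(e.astype(np.float32));print(n,"elem",lo,c,r,e.mean(0),k.sum())
    Y=(mask(f,18,35,110)>0)&(np.abs(Q[...,0]-.14)<.06)&(np.abs(Q[...,1])<.06)
    print("yellow\n",np.round(Q[Y]*1000).astype(int)[::2].tolist())
f=load("top0");P=cloud(f);Q=loc(P);H=cv2.cvtColor(f["color"],cv2.COLOR_RGB2HSV)
L=(Q[...,0]>.06)&(Q[...,0]<.15)&(np.abs(Q[...,1])<.05)&(Q[...,2]>.10)
q=Q[L];b=H[L][:,2];g=q[b>60]
print("lid",len(q),len(g),"y range",g[:,1].min(),g[:,1].max(),"z",g[:,2].min(),g[:,2].max())
w=g.copy();  # robust plane u=a+b*y+c*z
for _ in range(6):
    M=np.c_[np.ones(len(w)),w[:,1:]];s=np.linalg.lstsq(M,w[:,0],rcond=None)[0];r=w[:,0]-M@s;w=w[np.abs(r)<max(.003,1.5*r.std())]
print("plane",s,len(w),r.std(),"theta",np.pi/2+np.arctan(s[2]))
T=(np.abs(P[...,0]-.65)<.2)&(P[...,1]<-.22)&(P[...,1]>-.5)&(P[...,2]>.05)&(P[...,2]<.15)&(P[...,0]>.58)
t=P[T];print("box",np.percentile(t,[1,50,99],axis=0))
# flange top fit: z .088-.1
F=(np.hypot(Q[...,0],Q[...,1])<.075)&(Q[...,2]>.085);print("flange",Q[F].min(0),Q[F].max(0))
fl=(np.hypot(Q[...,0],Q[...,1])<.034)&(Q[...,2]<.05);ct=Q[fl];print("floor",np.median(ct,0),len(ct))
E
```

```text
top0 elem 0.078 (0.4433964490890503, -0.35123834013938904) 0.010078285820782185 [ 0.44317002 -0.3512008 ] 37
top0 elem 0.052 (0.4440179169178009, -0.35136640071868896) 0.02549080178141594 [ 0.4431073  -0.34965998] 176
yellow
 [[153, -18, 155], [151, -19, 154], [148, -19, 155], [140, -14, 162], [144, -20, 156], [139, -18, 160], [138, -22, 157], [129, -23, 166], [126, -24, 167]]
side0 elem 0.078 (0.447828084230423, -0.3541773557662964) 0.010010458528995514 [ 0.44690722 -0.35701944] 45
side0 elem 0.052 (0.44743767380714417, -0.355246365070343) 0.025098396465182304 [ 0.44786477 -0.36108677] 189
yellow
 [[122, -19, 175], [127, -17, 175], [123, -24, 175], [128, -19, 173], [121, -24, 171], [126, -23, 172], [131, -21, 171], [121, -25, 169], [126, -24, 169], [131, -25, 170], [121, -26, 167], [126, -25, 167], [131, -25, 167], [124, -27, 165], [128, -23, 163], [139, -21, 164], [144, -20, 163], [139, -20, 160], [144, -21, 161], [149, -18, 160], [139, -21, 158], [144, -23, 160], [149, -20, 158], [154, -21, 159], [142, -23, 156], [147, -23, 157], [152, -21, 157], [157, -18, 155], [144, -20, 152], [149, -21, 153], [154, -21, 154], [144, -14, 146], [150, -21, 150], [155, -22, 152]]
lid 716 233 y range -0.03969196469502658 0.0493257208157531 z 0.10082169970931076 0.197546200468395
plane [0.0156586  0.11618746 0.47474195] 110 0.0021628359972625903 theta 2.014034098972786
box [[ 0.61886427 -0.49733547  0.0664132 ]
 [ 0.7117724  -0.37310878  0.08470582]
 [ 0.80500922 -0.24698959  0.09007189]]
flange [-0.0583253  -0.05696376  0.08508014] [0.07444334 0.05717359 0.13035573]
floor [ 0.00478348 -0.00119304  0.03108392] 296
```

```bash
cat > plan.py <<'E'
import numpy as np,sys
from scipy.spatial.transform import Rotation as R
from workcell import bot
def plan(wps,g,start=None):
    """wps: (pos, yaw, n rows[, tilt]); prints rows in the units of the moves"""
    s=bot.observe();p=np.array(s["position"]) if start is None else np.array(start[:3])
    r=R.from_euler("xyz",s["tool_rot"]) if start is None else R.from_euler("xyz",[np.pi,0,start[3]])
    rows=[]
    for q,y,n in wps:
        q=np.array(q);t=R.from_euler("xyz",[np.pi,0,y])
        p0,r0=p,r;w=(r0.inv()*t).as_rotvec()
        for k in range(1,n+1):
            tp=p0+(q-p0)*k/n;tr=r0*R.from_rotvec(w*k/n)
            d=np.round(r.inv().apply(tp-p)*1000,0)+0.;a=np.round(np.degrees((r.inv()*tr).as_rotvec())/6,2)+0.
            rows.append([*d.tolist(),*a.tolist(),g]);p=p+r.apply(d/1000);r=r*R.from_rotvec(np.radians(a*6))
    for i in range(0,len(rows),5): print(str(rows[i:i+5]).replace(".0,",",").replace(" ",""))
    print("end",p.round(4),r.as_euler("xyz").round(3))
E
python3 -c "
from plan import *
plan([((.5,.15,.23),1.6,13),((.4455,-.353,.19),.49,13),((.4455,-.353,.10),.49,4)],150)"
```

```text
[[-31,-23,0,0,0,0.84,150],[-33,-19,0,0,0,0.85,150],[-35,-17,0,0,0,0.84,150],[-36,-14,0,0,0,0.84,150],[-37,-11,0,0,0,0.85,150]]
[[-37,-7,1,0,0,0.84,150],[-39,-4,0,0,0,0.84,150],[-38,0,0,0,0,0.84,150],[-38,3,0,0,0.01,0.85,150],[-38,6,0,0,0,0.84,150]]
[[-38,10,0,-0.01,0,0.84,150],[-36,13,0,0,0,0.85,150],[-35,16,0,0,0,0.84,150],[-39,-5,3,0,0,0.82,150],[-38,-2,3,0,0,0.81,150]]
[[-39,1,3,0,0,0.82,150],[-39,5,3,0,0,0.81,150],[-38,7,3,0,0,0.82,150],[-37,12,3,0,0,0.81,150],[-37,14,3,0,0,0.82,150]]
[[-34,17,4,0,0,0.81,150],[-34,20,3,0,0,0.82,150],[-31,23,3,0,0,0.81,150],[-29,26,3,0,0,0.82,150],[-28,28,3,0,0,0.81,150]]
[[-24,30,3,0,0,0.82,150],[0,0,22,0,0,0,150],[0,0,23,0,0,0,150],[0,0,22,0,0,0,150],[0,0,23,0,0,0,150]]
end [ 0.4458 -0.353   0.0998] [-3.141 -0.     0.49 ]
```

Request:
carry_out([
  [-31,-23,0,0,0,0.84,150],
  [-33,-19,0,0,0,0.85,150],
  [-35,-17,0,0,0,0.84,150],
  [-36,-14,0,0,0,0.84,150],
  [-37,-11,0,0,0,0.85,150],
], force=30)

```text
clock: 0.52
position: [0.3405, 0.4105, 0.2311]
tool_rot: [-3.141, 0.0, 2.301]
force: [1.3, 0.3, -1.5]
grip_width: 0.0351
```

Request:
carry_out([
  [-37,-7,1,0,0,0.84,150],
  [-39,-4,0,0,0,0.84,150],
  [-38,0,0,0,0,0.84,150],
  [-38,3,0,0,0,0.85,150],
  [-38,6,0,0,0,0.84,150],
])

```text
clock: 0.93
position: [0.4402, 0.2472, 0.2303]
tool_rot: [-3.142, -0.0, 1.861]
force: [1.3, 0.6, -0.1]
grip_width: 0.0352
```

Request:
carry_out([
  [-38,10,0,0,0,0.84,150],
  [-36,13,0,0,0,0.85,150],
  [-35,16,0,0,0,0.84,150],
  [-39,-5,3,0,0,0.82,150],
  [-38,-2,3,0,0,0.81,150],
])

```text
clock: 1.35
position: [0.4926, 0.071, 0.2239]
tool_rot: [3.141, 0.001, 1.425]
force: [1.2, -0.3, 0.3]
grip_width: 0.0351
```

Request:
carry_out([
  [-39,1,3,0,0,0.82,150],
  [-39,5,3,0,0,0.81,150],
  [-38,7,3,0,0,0.82,150],
  [-37,12,3,0,0,0.81,150],
  [-37,14,3,0,0,0.82,150],
])

```text
clock: 1.77
position: [0.4703, -0.1228, 0.2092]
tool_rot: [3.141, -0.0, 0.998]
force: [1.6, -0.4, -0.6]
grip_width: 0.0351
```

Request:
carry_out([
  [-34,17,4,0,0,0.81,150],
  [-34,20,3,0,0,0.82,150],
  [-31,23,3,0,0,0.81,150],
  [-29,26,3,0,0,0.82,150],
  [-28,28,3,0,0,0.81,150],
])

```text
clock: 2.18
position: [0.4492, -0.3162, 0.193]
tool_rot: [-3.141, -0.0, 0.572]
force: [1.5, -0.7, -0.6]
grip_width: 0.035
```

Request:
carry_out([
  [-24,30,3,0,0,0.82,150],
  [0,0,0,0,0,0,150],
  [0,0,0,0,0,0,150],
])

```text
clock: 2.43
position: [0.4446, -0.3547, 0.1897]
tool_rot: [-3.141, 0.002, 0.486]
force: [-0.3, 0.8, -0.0]
grip_width: 0.0351
```

```bash
python3 - <<'E'
from workcell import bot
import numpy as np,cv2
from scipy.spatial.transform import Rotation as R
s=bot.observe();print({k:np.round(s[k],3) for k in("clock","qpos","position","tool_rot","grip_width")})
f=bot.grab_frame("wrist");np.savez("pics/w1.npz",**f,pos=s["position"],rot=s["tool_rot"])
print(f["K"].round(1).tolist(),f["T_tool_cam"].round(3).tolist())
cv2.imwrite("pics/w1.png",f["color"][:,:,::-1])
# knob centre: blue mask ray on plane z=.086 
H=cv2.cvtColor(f["color"],cv2.COLOR_RGB2HSV);m=cv2.inRange(H,(105,130,60),(125,255,255))
n,l,st,c=cv2.connectedComponentsWithStats(m)
Rt=R.from_euler("xyz",s["tool_rot"]).as_matrix();T=f["T_tool_cam"];K=f["K"]
for i in range(1,n):
    if st[i,4]<100: continue
    v,u=np.where(l==i);x=(u-K[0,2])/K[0,0];y=(v-K[1,2])/K[1,1];r=np.hypot(x,y)
    d=np.stack([x/r*np.sin(r),y/r*np.sin(r),np.cos(r)],-1)@T[:3,:3].T@Rt.T;o=Rt@T[:3,3]+s["position"]
    p=o+d*((.06-o[2])/d[:,2])[:,None];print(st[i],c[i],"cap plane",cv2.minEnclosingCircle(p[:,:2].astype(np.float32)))
E
```

```text
{'clock': np.float64(2.433), 'qpos': array([ 0.121,  0.569,  0.65 ,  1.817, -0.427,  0.901, -0.119]), 'position': array([ 0.445, -0.355,  0.19 ]), 'tool_rot': array([-3.141e+00,  2.000e-03,  4.860e-01]), 'grip_width': np.float64(0.035)}
[[297.3, 0.0, 260.5], [0.0, 297.3, 190.5], [0.0, 0.0, 1.0]] [[-0.001, -0.948, -0.318, 0.082], [1.0, -0.001, 0.0, -0.0], [-0.0, -0.318, 0.948, -0.144], [0.0, 0.0, 0.0, 1.0]]
[482   0  30  28 188] [499.86702128  12.78191489] cap plane ((0.751298189163208, -0.49890464544296265), 0.026314018294215202)
[ 232  153   53   51 2136] [258.35205993 177.78558052] cap plane ((0.44512438774108887, -0.35178864002227783), 0.025788472965359688)
[ 74 180  38  51 746] [ 92.32439678 205.23458445] cap plane ((0.3315013647079468, -0.20080283284187317), 0.040302764624357224)
```

View pics/w1.png

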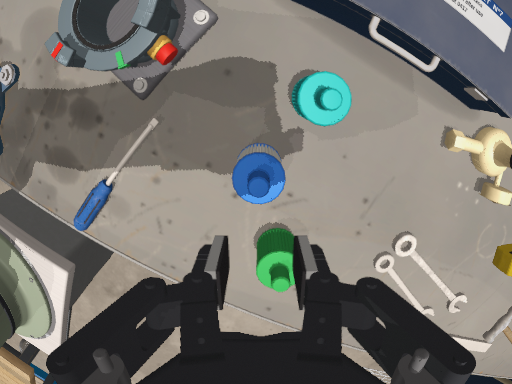

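The wrist view shows the blue cap at (258,178), which works out to (0.445, -0.352), so all three cameras agree. I'll descend onto the knob and grip it.

Request:
carry_out([
  [1,-2,31,0,0,0,150],
  [0,0,31,0,0,0,150],
  [0,0,31,0,0,0,150],
  [0,0,24,0,0,0,150],
  [0,0,8,0,0,0,150],
])

```text
clock: 2.9
position: [0.4452, -0.348, 0.0624]
tool_rot: [-3.138, 0.001, 0.493]
force: [0.8, 0.6, -0.4]
grip_width: 0.0352
```

Request:
carry_out([
  [0,0,0,0,0,0,255],
  [0,0,0,0,0,0,255],
  [0,0,0,0,0,0,255],
  [0,0,0,0,0,0,255],
  [0,0,0,0,0,0,255],
], force=40)

```text
clock: 3.32
position: [0.4463, -0.3507, 0.0664]
tool_rot: [3.14, -0.001, 0.49]
force: [-0.7, 0.8, -0.3]
grip_width: 0.019
```

Request:
carry_out([
  [0,0,-20,0,0,0,255],
  [0,0,-30,0,0,0,255],
  [0,0,-30,0,0,0,255],
  [0,0,-20,0,0,0,255],
  [0,0,0,0,0,0,255],
])

```text
clock: 3.73
position: [0.4471, -0.3518, 0.1696]
tool_rot: [3.137, -0.003, 0.49]
force: [0.9, -0.5, 0.1]
grip_width: 0.019
```

```bash
python3 -c "
from plan import *
s=bot.observe();print(s['position'],s['tool_rot'])
plan([((.529,-.157,.195),.49,7)],255)"
```

```text
[ 0.44706417 -0.351823    0.16964965] [ 3.13665896 -0.00327335  0.48980655]
[[23,-19,-4,0.01,0,0,255],[24,-19,-3,0,-0.01,0,255],[23,-19,-4,0.01,0,0,255],[24,-19,-4,0.01,-0.01,0,255],[23,-19,-3,0,0,0,255]]
[[24,-19,-4,0.01,-0.01,0,255],[23,-19,-3,0.01,0,0,255]]
end [ 0.5291 -0.1573  0.1946] [-3.141 -0.     0.49 ]
```

Request:
carry_out([
  [0,0,-26,0,0,0,255],
  [23,-19,0,0,0,0,255],
  [24,-19,0,0,0,0,255],
  [23,-19,0,0,0,0,255],
  [24,-19,0,0,0,0,255],
])

```text
clock: 4.15
position: [0.4931, -0.238, 0.1915]
tool_rot: [3.141, -0.001, 0.49]
force: [1.6, -1.1, -0.2]
grip_width: 0.019
```

Request:
carry_out([
  [23,-19,0,0,0,0,255],
  [24,-19,0,0,0,0,255],
  [23,-19,0,0,0,0,255],
  [0,0,0,0,0,0,255],
  [0,0,0,0,0,0,255],
])

```text
clock: 4.57
position: [0.5284, -0.1543, 0.1912]
tool_rot: [-3.141, -0.0, 0.493]
force: [-0.8, -1.2, -0.6]
grip_width: 0.0191
```

```bash
python3 - <<'E'
from h import *
from workcell import bot
s=bot.observe();print(s["position"],s["tool_rot"],s["force"],s["qpos"])
a=bot.grab_frame("top");b=bot.grab_frame("side");np.savez("pics/top2.npz",**a)
cv2.imwrite("pics/p2.png",np.hstack([cv2.resize(a["color"][110:260,210:340],None,fx=3,fy=3),cv2.resize(b["color"][150:300,190:320],None,fx=3,fy=3)])[:,:,::-1])
E
```

```text
[ 0.52838936 -0.15434479  0.19119326] [-3.14130874e+00 -2.34675552e-04  4.93182123e-01] [-0.79286465 -1.15112129 -0.59069835] [-0.29412937  0.54219496  0.66989818  1.86378107 -0.42793863  0.8833792
 -0.49385571]
```

View pics/p2.png

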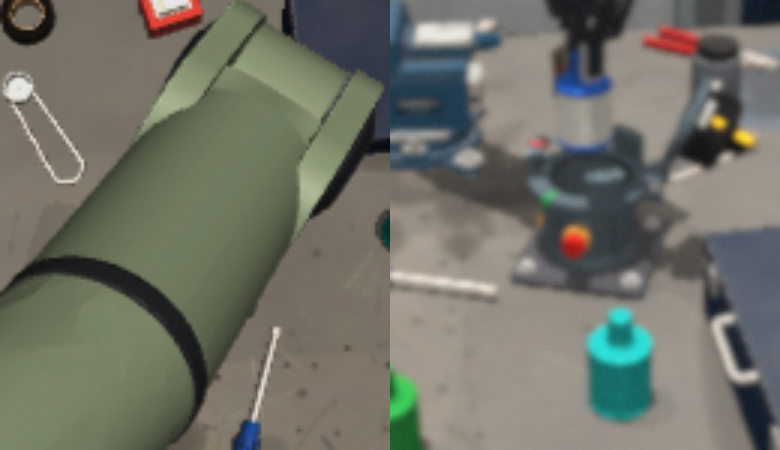

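The right-hand side view shows the element held upright over the pot, with the lid still open. I'll lower it in.

Request:
carry_out([
  [-1,2,20,0,0,0,255],
  [0,0,20,0,0,0,255],
  [0,0,20,0,0,0,255],
  [0,0,20,0,0,0,255],
  [0,0,10,0,0,0,255],
])

```text
clock: 5.08
position: [0.5267, -0.1593, 0.0995]
tool_rot: [-3.141, 0.002, 0.488]
force: [-0.9, -0.3, -0.6]
grip_width: 0.0189
```

Request:
carry_out([
  [0,0,2,0,0,0,255],
  [0,0,2,0,0,0,255],
  [0,0,0,0,0,0,255],
])

```text
clock: 5.33
position: [0.5281, -0.1588, 0.0979]
tool_rot: [3.141, -0.0, 0.489]
force: [0.3, 0.2, -1.1]
grip_width: 0.019
```

Request:
carry_out([
  [0,0,2,0,0,0,255],
  [0,0,0,0,0,0,255],
  [0,0,0,0,0,0,160],
  [0,0,0,0,0,0,160],
  [0,0,0,0,0,0,160],
])

```text
clock: 5.75
position: [0.5281, -0.1583, 0.0956]
tool_rot: [3.141, -0.0, 0.49]
force: [-0.4, 0.9, 0.2]
grip_width: 0.0314
```

Request:
carry_out([
  [0,0,-20,0,0,0,160],
  [0,0,-40,0,0,0,160],
  [0,0,-40,0,0,0,160],
  [0,0,-40,0,0,0,160],
  [0,0,-20,0,0,0,160],
])

```text
clock: 6.17
position: [0.5287, -0.1591, 0.2596]
tool_rot: [3.139, -0.003, 0.489]
force: [0.4, 0.6, 0.4]
grip_width: 0.0315
```

```bash
python3 - <<'E'
from h import *
from workcell import bot
from scipy.spatial.transform import Rotation as R
s=bot.observe();print(s["position"],s["tool_rot"],s["qpos"])
f=bot.grab_frame("wrist");H=cv2.cvtColor(f["color"],cv2.COLOR_RGB2HSV);m=cv2.inRange(H,(105,130,60),(125,255,255))
cv2.imwrite("pics/w3.png",f["color"][:,:,::-1])
n,l,st,c=cv2.connectedComponentsWithStats(m);Rt=R.from_euler("xyz",s["tool_rot"]).as_matrix();T=f["T_tool_cam"];K=f["K"]
for i in range(1,n):
    if st[i,4]<100: continue
    v,u=np.where(l==i);x=(u-K[0,2])/K[0,0];y=(v-K[1,2])/K[1,1];r=np.hypot(x,y)
    d=np.stack([x/r*np.sin(r),y/r*np.sin(r),np.cos(r)],-1)@T[:3,:3].T@Rt.T;o=Rt@T[:3,3]+s["position"]
    p=o+d*((.09-o[2])/d[:,2])[:,None];print(st[i],cv2.minEnclosingCircle(p[:,:2].astype(np.float32)))
E
```

```text
[ 0.52865698 -0.15905415  0.25964811] [ 3.13911098 -0.00319844  0.48933041] [-0.33832039  0.46226207  0.7358365   1.791493   -0.35933921  1.02191457
 -0.54642762]
[ 238  149   48   46 1685] ((0.5277403593063354, -0.1610516756772995), 0.025965875014662743)
```

View pics/w3.png

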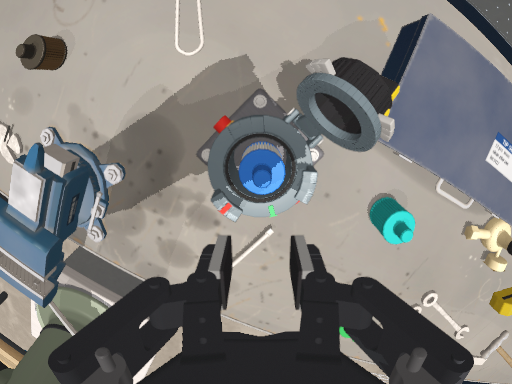

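The wrist view shows the blue element seated in the pot at (262,171), 4 mm off the axis at most. Next I'll bring the closed fingers behind the open lid.

```bash
python3 -c "
from plan import *
plan([((.53,-.159,.285),.49,1),((.70,-.203,.285),-.312,9),((.70,-.203,.16),-.312,5),((.70-.952*.15,-.203+.307*.15,.16),-.312,15)],255)"
```

```text
[[1,0,-23,0.04,-0.05,-0.01,255],[14,13,0,0,0,0.85,255],[16,12,0,0,0,0.85,255],[16,11,0,0,0,0.85,255],[17,9,0,0,0,0.86,255]]
[[18,7,0,0,0,0.85,255],[19,6,0,0,0,0.85,255],[19,4,0,0,0,0.85,255],[19,2,0,0,0,0.85,255],[20,1,0,-0.01,0,0.85,255]]
[[0,0,25,0,0,0,255],[0,0,25,0,0,0,255],[0,0,25,0,0,0,255],[0,0,25,0,0,0,255],[0,0,25,0,0,0,255]]
[[-10,0,0,0,0,0,255],[-10,0,0,0,0,0,255],[-10,0,0,0,0,0,255],[-10,0,0,0,0,0,255],[-10,0,0,0,0,0,255]]
[[-10,0,0,0,0,0,255],[-10,0,0,0,0,0,255],[-10,0,0,0,0,0,255],[-10,0,0,0,0,0,255],[-10,0,0,0,0,0,255]]
[[-10,0,0,0,0,0,255],[-10,0,0,0,0,0,255],[-10,0,0,0,0,0,255],[-10,0,0,0,0,0,255],[-10,-1,0,0,0,0,255]]
end [ 0.5576 -0.1566  0.1595] [ 3.141 -0.    -0.312]
```

Request:
carry_out([
  [1,0,-23,0,0,0,255],
  [14,13,0,0,0,0.85,255],
  [16,12,0,0,0,0.85,255],
  [16,11,0,0,0,0.85,255],
  [17,9,0,0,0,0.86,255],
])

```text
clock: 6.63
position: [0.6047, -0.1781, 0.2784]
tool_rot: [-3.141, -0.0, 0.129]
force: [0.7, 1.0, -0.2]
grip_width: 0.0
```

Request:
carry_out([
  [18,7,0,0,0,0.85,255],
  [19,6,0,0,0,0.85,255],
  [19,4,0,0,0,0.85,255],
  [19,2,0,0,0,0.85,255],
  [20,1,0,0,0,0.85,255],
])

```text
clock: 7.05
position: [0.6994, -0.2024, 0.278]
tool_rot: [-3.142, 0.0, -0.316]
force: [0.2, 0.6, 0.8]
grip_width: 0.0001
```

Request:
carry_out([
  [0,0,0,0,0,0,255],
  [0,0,25,0,0,0,255],
  [0,0,25,0,0,0,255],
  [0,0,25,0,0,0,255],
])

```text
clock: 7.38
position: [0.6983, -0.2026, 0.2024]
tool_rot: [3.142, -0.0, -0.312]
force: [0.7, 0.3, -0.2]
grip_width: 0.0
```

```bash
python3 - <<'E'
from h import *
from workcell import bot
s=bot.observe();print(s["position"],s["tool_rot"],s["force"],s["qpos"])
b=bot.grab_frame("side")
cv2.imwrite("pics/p4.png",cv2.resize(b["color"][110:270,200:380],None,fx=3.5,fy=3.5)[:,:,::-1])
E
```

```text
[ 0.69831184 -0.20256688  0.20235226] [ 3.14152727e+00 -2.83808181e-04 -3.11500437e-01] [ 0.74337386  0.3468766  -0.18897505] [-0.218039    0.8716079   0.8271621   1.34595661 -0.64880189  1.20052857
 -1.22217042]
```

View pics/p4.png

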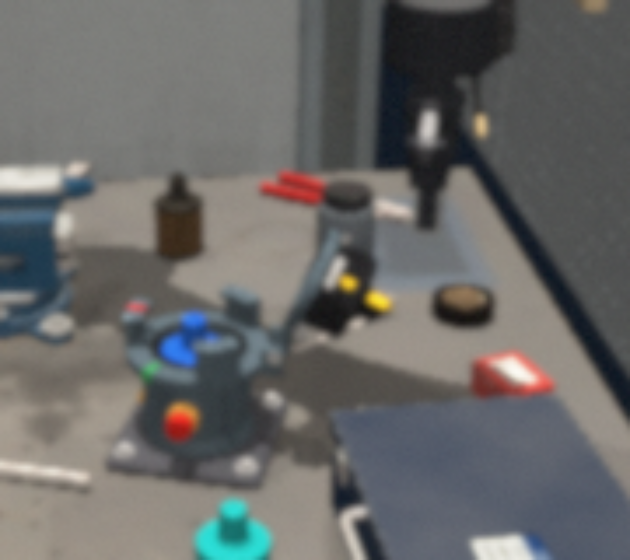

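The closed fingers at (428,215) are behind the lid's cap and clear of it. I'll descend and sweep forward.

Request:
carry_out([
  [0,0,21,0,0,0,255],
  [0,0,21,0,0,0,255],
  [0,0,0,0,0,0,255],
  [-10,0,0,0,0,0,255],
  [-10,0,0,0,0,0,255],
])

```text
clock: 7.85
position: [0.6794, -0.1967, 0.1624]
tool_rot: [3.141, -0.0, -0.312]
force: [0.4, 0.8, 0.4]
grip_width: -0.0002
```

Request:
carry_out([
  [-10,0,0,0,0,0,255],
  [-10,0,0,0,0,0,255],
  [-10,0,0,0,0,0,255],
  [-10,0,0,0,0,0,255],
  [-10,0,0,0,0,0,255],
])

```text
clock: 8.27
position: [0.6395, -0.1831, 0.169]
tool_rot: [-3.141, -0.02, -0.31]
force: [41.0, -6.9, 63.7]
grip_width: 0.0001
```

Request:
carry_out([
  [-10,0,0,0,0,0,255],
  [-10,0,0,0,0,0,255],
  [-10,0,0,0,0,0,255],
  [0,0,0,0,0,0,255],
])

```text
clock: 8.6
position: [0.6153, -0.1697, 0.1727]
tool_rot: [-3.132, -0.027, -0.307]
force: [32.6, 25.2, 90.3]
grip_width: -0.0001
```

```bash
python3 - <<'E'
from h import *
from workcell import bot
s=bot.observe();print(s["position"],s["tool_rot"],s["force"],s["qpos"])
b=bot.grab_frame("side")
cv2.imwrite("pics/p5.png",cv2.resize(b["color"][150:270,200:340],None,fx=4,fy=4)[:,:,::-1])
E
```

```text
[ 0.61532698 -0.16972219  0.17265726] [-3.1323616  -0.02740583 -0.30652796] [32.5751453  25.17532606 90.29771872] [-0.32832422  0.75599224  0.83217024  1.6723481  -0.66647453  0.98720727
 -1.13853895]
```

View pics/p5.png

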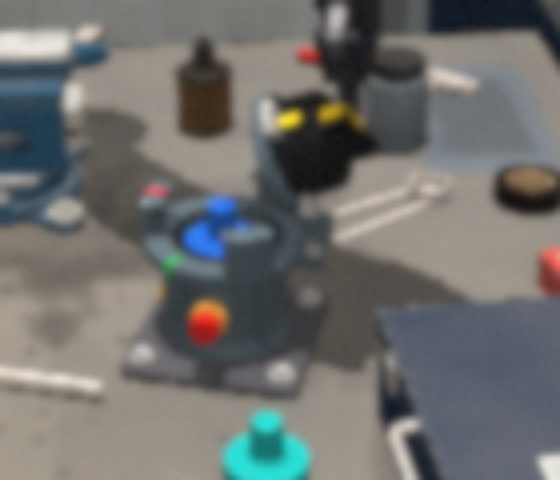

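The force reading is 90 N: the wing has caught under the fingertip as the lid rose. I'll lift off and check how the lid and collar stand.

Request:
carry_out([
  [8,0,-12,0,0,0,255],
  [10,0,-15,0,0,0,255],
  [0,0,-25,0,0,0,255],
  [0,0,-30,0,0,0,255],
  [0,0,0,0,0,0,255],
])

```text
clock: 9.07
position: [0.622, -0.1789, 0.2501]
tool_rot: [-3.141, -0.007, -0.312]
force: [0.3, 0.0, 0.5]
grip_width: 0.0
```

```bash
python3 - <<'E'
from h import *
from workcell import bot
s=bot.observe();print(s["position"],s["tool_rot"],s["force"])
yaw=-.312;fx=np.array([.952,-.307,0]);fy=np.array([.307,.952,0]);Pn=np.array([.592,-.177,.097])
f=bot.grab_frame("side");np.savez("pics/side6.npz",**f);P=cloud(f);d=P-Pn;Q=np.stack([d@fx,d@fy,d[...,2]],-1)
Y=(mask(f,18,35,110)>0)&(np.abs(Q[...,0])<.12)&(np.abs(Q[...,1])<.07)&(Q[...,2]>0)
n,l,st,c=cv2.connectedComponentsWithStats(Y.astype(np.uint8))
for i in range(1,n): print(c[i],st[i,4],"median back,lat,up",np.median(Q[l==i],0)*1000, np.percentile(Q[l==i],[5,95],axis=0).round(3).tolist())
H=cv2.cvtColor(f["color"],cv2.COLOR_RGB2HSV)
W=cv2.imwrite("pics/p6.png",cv2.resize(f["color"][150:230,240:320],None,fx=7,fy=7,interpolation=cv2.INTER_CUBIC)[:,:,::-1])
E
```

```text
[ 0.62201403 -0.1788804   0.25005356] [-3.14112934 -0.00702675 -0.31240884] [0.30766223 0.00438045 0.47654458]
[284.         178.33928571] 56 median back,lat,up [ 17.47524313 -15.23121542  99.12291084] [[0.006, -0.021, 0.089], [0.032, 0.006, 0.106]]
[273.  179.5] 34 median back,lat,up [ -9.45576749 -19.57455998  95.55031362] [[-0.017, -0.025, 0.09], [-0.002, -0.012, 0.099]]
```

View pics/p6.png

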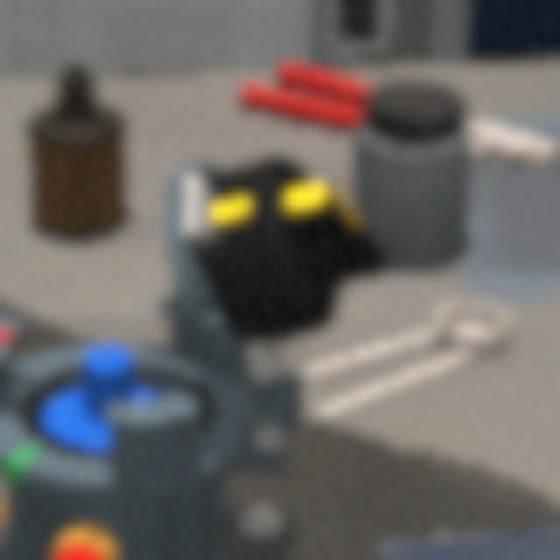

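The lid now stands at about 75° and the finger has turned the collar to c≈0.47, which is too far for the lid to shut. I'll put the closed fingers beside the pointer end and push it back counter-clockwise.

Request:
carry_out([
  [9,-28,0,0,0,0,255],
  [0,0,0,0,0,0,255],
  [0,0,32,0,0,0,255],
  [0,0,32,0,0,0,255],
  [0,0,0,0,0,0,255],
])

```text
clock: 9.53
position: [0.6355, -0.152, 0.1746]
tool_rot: [3.141, 0.007, -0.311]
force: [0.3, 0.5, -2.5]
grip_width: -0.0001
```

Request:
carry_out([
  [0,7,0,0,0,0,255],
  [0,7,0,0,0,0,255],
  [0,7,0,0,0,0,255],
  [0,3,0,0,0,0,255],
  [0,0,0,0,0,0,255],
])

```text
clock: 9.95
position: [0.6309, -0.1766, 0.1809]
tool_rot: [-3.139, -0.002, -0.313]
force: [1.9, 5.5, 3.7]
grip_width: 0.0
```

```bash
cat > yel.py <<'E'
from h import *
from workcell import bot
def yel(name="side",tag="y"):
    s=bot.observe();print(np.round(s["position"],4),np.round(s["tool_rot"],3),np.round(s["force"],1))
    fx=np.array([.952,-.307,0]);fy=np.array([.307,.952,0]);Pn=np.array([.592,-.177,.097])
    f=bot.grab_frame(name);P=cloud(f);d=P-Pn;Q=np.stack([-(d@fx),d@fy,d[...,2]],-1)*1000
    p=(np.array(s["position"])-Pn);print("tcp front,lat,up",(np.array([-p@fx,p@fy,p[2]])*1000).round(1))
    Y=(mask(f,18,35,110)>0)&(np.abs(Q[...,0]-40)<140)&(np.abs(Q[...,1])<70)&(Q[...,2]>0)
    n,l,st,c=cv2.connectedComponentsWithStats(Y.astype(np.uint8))
    for i in range(1,n): print(c[i].round(1),st[i,4],"front,lat,up",np.median(Q[l==i],0).round(1), np.percentile(Q[l==i],[5,95],axis=0).round(0).tolist())
    return f
E
python3 -c "
from yel import *
yel()"
```

```text
[ 0.6309 -0.1766  0.1809] [-3.139e+00 -2.000e-03 -3.130e-01] [1.9 5.5 3.7]
tcp front,lat,up [-36.9  12.3  83.9]
[284.1 178.4] 57 front,lat,up [-18.2 -16.4  99.1] [[-32.0, -20.0, 89.0], [-6.0, 8.0, 106.0]]
[273.  179.5] 34 front,lat,up [  9.2 -20.2  96.1] [[2.0, -25.0, 91.0], [17.0, -13.0, 100.0]]
```

Request:
carry_out([
  [0,4,0,0,0,0,255],
  [0,4,0,0,0,0,255],
  [0,4,0,0,0,0,255],
  [0,0,0,0,0,0,255],
])

```text
clock: 10.33
position: [0.6303, -0.1821, 0.1813]
tool_rot: [-3.131, -0.003, -0.308]
force: [12.7, 29.2, 17.7]
grip_width: 0.0
```

```bash
python3 -c "
from yel import *
yel()"
```

```text
[ 0.6303 -0.1821  0.1813] [-3.131e+00 -3.000e-03 -3.080e-01] [12.7 29.2 17.7]
tcp front,lat,up [-38.1   6.9  84.3]
[285.4 182. ] 60 front,lat,up [-22.2 -22.3  91.6] [[-35.0, -26.0, 80.0], [-12.0, 8.0, 98.0]]
[274.5 184. ] 38 front,lat,up [  4.1 -27.8  87.5] [[-3.0, -31.0, 79.0], [11.0, -23.0, 93.0]]
```

Request:
carry_out([
  [0,4,0,0,0,0,255],
  [0,0,0,0,0,0,255],
  [0,0,0,0,0,0,255],
])

```text
clock: 10.63
position: [0.6287, -0.1898, 0.1825]
tool_rot: [-3.137, -0.006, -0.31]
force: [9.8, 15.5, 19.9]
grip_width: -0.0001
```

```bash
python3 -c "
from yel import *
yel()"
```

```text
[ 0.6287 -0.1898  0.1825] [-3.137 -0.006 -0.31 ] [ 9.8 15.5 19.9]
tcp front,lat,up [-38.9  -1.   85.5]
[287.3 186. ] 49 front,lat,up [-28.8 -26.6  84. ] [[-39.0, -31.0, 68.0], [-18.0, -2.0, 90.0]]
[276.6 189. ] 30 front,lat,up [ -2.5 -32.   75.4] [[-9.0, -35.0, 70.0], [4.0, -29.0, 81.0]]
```

The collar is back to about -0.15, inside the open range. I'll lift off and then push the lid again, keeping the tip above the wing this time.

Request:
carry_out([
  [10,-4,-15,0,0,0,255],
  [0,0,-20,0,0,0,255],
  [0,0,0,0,0,0,255],
  [0,0,0,0,0,0,255],
])

```text
clock: 11.02
position: [0.6364, -0.1918, 0.2162]
tool_rot: [-3.141, -0.003, -0.313]
force: [-0.3, 0.6, -0.1]
grip_width: -0.0
```

```bash
python3 -c "
from yel import *
f=yel();cv2.imwrite('pics/p7.png',cv2.resize(f['color'][140:240,230:330],None,fx=6,fy=6,interpolation=cv2.INTER_CUBIC)[:,:,::-1])"
```

```text
[ 0.6364 -0.1918  0.2162] [-3.141e+00 -3.000e-03 -3.130e-01] [-0.3  0.6 -0.1]
tcp front,lat,up [-46.8  -0.4 119.2]
[287.6 185.9] 49 front,lat,up [-29.1 -26.   83.8] [[-39.0, -30.0, 69.0], [-21.0, 2.0, 90.0]]
[277.  189.1] 32 front,lat,up [ -3.5 -31.8  75.9] [[-12.0, -35.0, 69.0], [4.0, -29.0, 80.0]]
```

View pics/p7.png

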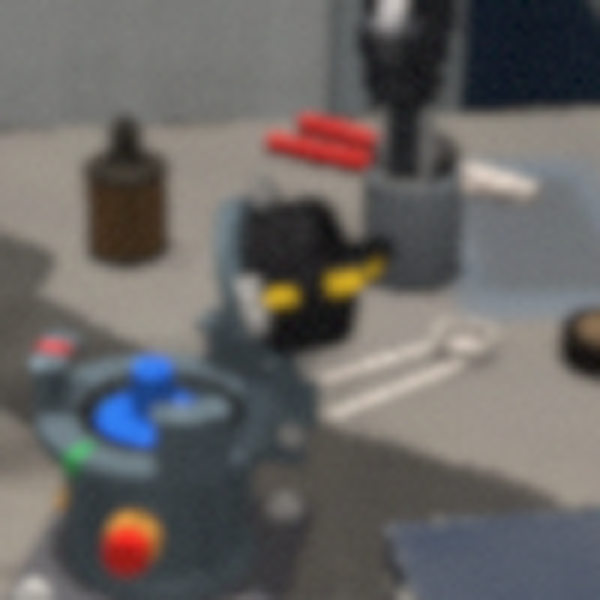

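The lid now stands at about 80°, with the stripe at (330,285) pointing towards -y and the finger at (405,150) behind it. I'll sweep the cap face above the wing.

Request:
carry_out([
  [8,-8,13,0,0,0,255],
  [0,0,13,0,0,0,255],
  [0,0,0,0,0,0,255],
  [-8,0,0,0,0,0,255],
  [-8,0,0,0,0,0,255],
])

```text
clock: 11.48
position: [0.6299, -0.1811, 0.1878]
tool_rot: [3.141, 0.001, -0.313]
force: [-0.4, 0.0, 0.4]
grip_width: 0.0001
```

Request:
carry_out([
  [-8,0,0,0,0,0,255],
  [-8,0,0,0,0,0,255],
  [-8,0,0,0,0,0,255],
])

```text
clock: 11.73
position: [0.6074, -0.1734, 0.1889]
tool_rot: [-3.142, -0.001, -0.312]
force: [1.2, -2.7, 2.3]
grip_width: -0.0003
```

Request:
carry_out([
  [-8,0,0,0,0,0,255],
  [-8,0,0,0,0,0,255],
  [0,0,0,0,0,0,255],
])

```text
clock: 11.98
position: [0.5916, -0.1679, 0.1885]
tool_rot: [-3.141, 0.001, -0.312]
force: [-0.5, 0.2, 0.2]
grip_width: -0.0001
```

```bash
python3 -c "
from yel import *
yel()"
```

```text
[ 0.5916 -0.1679  0.1885] [-3.141e+00  1.000e-03 -3.120e-01] [-0.5  0.2  0.2]
tcp front,lat,up [ 3.2  8.6 91.5]
[279.6 183.4] 54 front,lat,up [ -8.  -25.9  88. ] [[-17.0, -30.0, 72.0], [2.0, 2.0, 94.0]]
[269.4 189.2] 28 front,lat,up [ 17.1 -32.1  74. ] [[10.0, -35.0, 66.0], [23.0, -30.0, 79.0]]
```

Contact forces are small and the lid is following. I'll continue.

Request:
carry_out([
  [-8,0,0,0,0,0,255],
  [-8,0,0,0,0,0,255],
  [-8,0,0,0,0,0,255],
  [0,0,0,0,0,0,255],
])

```text
clock: 12.37
position: [0.5685, -0.1607, 0.1883]
tool_rot: [-3.141, 0.001, -0.313]
force: [-0.7, 0.9, 0.3]
grip_width: -0.0001
```

```bash
python3 -c "
from yel import *
yel()"
```

```text
[ 0.5685 -0.1607  0.1883] [-3.141e+00  1.000e-03 -3.130e-01] [-0.7  0.9  0.3]
tcp front,lat,up [27.4  8.3 91.3]
[272.8 183.2] 57 front,lat,up [ 10.2 -25.6  86.7] [[2.0, -30.0, 71.0], [20.0, 3.0, 94.0]]
[263.9 190.9] 22 front,lat,up [ 30.9 -31.9  66.5] [[26.0, -35.0, 60.0], [36.0, -30.0, 71.0]]
```

Request:
carry_out([
  [10,0,-15,0,0,0,255],
  [22,0,0,0,0,0,255],
  [22,8,0,0,0,0,255],
  [0,0,16,0,0,0,255],
  [0,0,16,0,0,0,255],
])

```text
clock: 12.83
position: [0.6199, -0.1863, 0.1711]
tool_rot: [3.141, -0.001, -0.312]
force: [-0.4, -0.2, -0.8]
grip_width: 0.0
```

Request:
carry_out([
  [0,0,0,0,0,0,255],
  [-8,0,0,0,0,0,255],
  [-8,0,0,0,0,0,255],
  [-8,0,0,0,0,0,255],
  [-8,0,0,0,0,0,255],
])

```text
clock: 13.25
position: [0.5879, -0.1752, 0.1722]
tool_rot: [-3.141, -0.001, -0.312]
force: [-0.4, -0.4, -1.6]
grip_width: 0.0
```

Request:
carry_out([
  [-8,0,0,0,0,0,255],
  [-8,0,0,0,0,0,255],
])

```text
clock: 13.42
position: [0.5725, -0.1701, 0.1718]
tool_rot: [-3.141, -0.001, -0.312]
force: [0.1, -0.3, 0.4]
grip_width: -0.0004
```

```bash
python3 -c "
from yel import *
yel()"
```

```text
[ 0.5725 -0.1701  0.1718] [-3.141e+00 -1.000e-03 -3.120e-01] [ 0.1 -0.3  0.4]
tcp front,lat,up [20.6  0.6 74.8]
[261.4 185.9] 65 front,lat,up [ 39.5 -25.6  75. ] [[32.0, -31.0, 63.0], [53.0, -2.0, 83.0]]
[255.9 195.9] 22 front,lat,up [ 52.  -33.6  49.8] [[47.0, -35.0, 43.0], [58.0, -31.0, 55.0]]
```

Request:
carry_out([
  [-8,0,0,0,0,0,255],
  [-8,0,0,0,0,0,255],
  [-8,0,0,0,0,0,255],
  [-4,0,0,0,0,0,255],
  [0,0,0,0,0,0,255],
])

```text
clock: 13.88
position: [0.5458, -0.1616, 0.1714]
tool_rot: [-3.141, 0.0, -0.312]
force: [0.5, 0.6, -0.7]
grip_width: -0.0002
```

```bash
python3 -c "
from yel import *
yel()"
```

```text
[ 0.5458 -0.1616  0.1714] [-3.141  0.    -0.312] [ 0.5  0.6 -0.7]
tcp front,lat,up [48.7  0.5 74.4]
[257.3 188.2] 55 front,lat,up [ 50.3 -26.   69.1] [[44.0, -31.0, 56.0], [62.0, -6.0, 75.0]]
[253.7 198.6] 24 front,lat,up [ 58.5 -33.9  40.4] [[53.0, -36.0, 33.0], [64.0, -30.0, 47.0]]
```

Request:
carry_out([
  [0,0,-8,0,0,0,255],
  [-17,0,0,0,0,0,255],
  [0,0,6,0,0,0,255],
  [0,0,6,0,0,0,255],
  [0,0,5,0,0,0,255],
])

```text
clock: 14.35
position: [0.5304, -0.1565, 0.1619]
tool_rot: [-3.141, 0.001, -0.312]
force: [-12.7, 4.3, 14.5]
grip_width: 0.0001
```

Request:
carry_out([
  [0,0,4,0,0,0,255],
  [0,0,3,0,0,0,255],
  [0,0,0,0,0,0,255],
])

```text
clock: 14.6
position: [0.5265, -0.1557, 0.1544]
tool_rot: [-3.14, 0.01, -0.313]
force: [-35.1, 14.6, 33.4]
grip_width: -0.0002
```

```bash
python3 -c "
from yel import *
yel()"
```

```text
[ 0.5265 -0.1557  0.1544] [-3.14   0.01  -0.313] [-35.1  14.6  33.4]
tcp front,lat,up [68.9  0.2 57.4]
[256.  189.1] 57 front,lat,up [ 53.9 -25.9  66.4] [[48.0, -30.0, 52.0], [66.0, -4.0, 72.0]]
[252.4 200.2] 19 front,lat,up [ 62.7 -33.3  35.6] [[58.0, -36.0, 30.0], [68.0, -30.0, 41.0]]
```

The tip is in front of the wing (force along the forward direction). I'll lift, go back over the wing's top and follow its arc down.

Request:
carry_out([
  [0,0,-12,0,0,0,255],
  [0,0,-14,0,0,0,255],
  [18,0,0,0,0,0,255],
  [0,0,4,0,0,0,255],
  [0,0,0,0,0,0,255],
])

```text
clock: 15.07
position: [0.548, -0.1624, 0.1763]
tool_rot: [3.141, 0.001, -0.312]
force: [-1.4, -0.4, -0.4]
grip_width: 0.0002
```

```bash
python3 -c "
from yel import *
yel()"
```

```text
[ 0.548  -0.1624  0.1763] [ 3.141e+00  1.000e-03 -3.120e-01] [-1.4 -0.4 -0.4]
tcp front,lat,up [46.3  0.4 79.3]
[256.9 188.5] 63 front,lat,up [ 51.6 -25.9  67.8] [[46.0, -31.0, 53.0], [65.0, 0.0, 73.0]]
[253.1 199.1] 22 front,lat,up [ 60.4 -33.1  38.9] [[55.0, -36.0, 34.0], [67.0, -30.0, 44.0]]
```

Request:
carry_out([
  [-1,0,6,0,0,0,255],
  [-4,0,4,0,0,0,255],
  [-4,0,4,0,0,0,255],
  [-4,0,4,0,0,0,255],
  [0,0,0,0,0,0,255],
])

```text
clock: 15.53
position: [0.534, -0.1578, 0.1585]
tool_rot: [-3.141, 0.002, -0.312]
force: [-0.1, -0.0, -0.6]
grip_width: 0.0003
```

```bash
python3 -c "
from yel import *
yel()"
```

```text
[ 0.534  -0.1578  0.1585] [-3.141e+00  2.000e-03 -3.120e-01] [-0.1 -0.  -0.6]
tcp front,lat,up [61.2  0.5 61.5]
[252.6 192.5] 47 front,lat,up [ 64.1 -26.9  53.8] [[58.0, -30.0, 42.0], [76.0, -9.0, 63.0]]
[251.  203.1] 21 front,lat,up [ 66.5 -33.   25.6] [[61.0, -37.0, 21.0], [73.0, -31.0, 32.0]]
```

Request:
carry_out([
  [-2,0,3,0,0,0,255],
  [0,0,2,0,0,0,255],
  [0,0,2,0,0,0,255],
  [0,0,0,0,0,0,255],
  [0,0,0,0,0,0,255],
])

```text
clock: 16.0
position: [0.5334, -0.1578, 0.1538]
tool_rot: [-3.14, -0.001, -0.313]
force: [-11.6, 6.9, 39.0]
grip_width: -0.0002
```

```bash
python3 -c "
from yel import *
yel()"
```

```text
[ 0.5334 -0.1578  0.1538] [-3.14e+00 -1.00e-03 -3.13e-01] [-11.6   6.9  39. ]
tcp front,lat,up [61.7  0.3 56.8]
[251.7 193.6] 47 front,lat,up [ 65.2 -26.3  50.7] [[61.0, -31.0, 38.0], [79.0, -6.0, 59.0]]
[251.  204.5] 22 front,lat,up [ 66.3 -33.5  21.3] [[61.0, -35.0, 15.0], [72.0, -31.0, 29.0]]
```

The tip is at wing-top height for a shut lid and carries 39 N, so the lid is shut. I'll lift off and measure the wing direction.

Request:
carry_out([
  [0,0,-20,0,0,0,255],
  [0,0,-30,0,0,-1,255],
  [0,0,-35,0,0,-1,150],
  [0,0,-25,0,0,-1,150],
  [0,0,0,0,0,-1,150],
])

```text
clock: 16.47
position: [0.5348, -0.1588, 0.2667]
tool_rot: [3.14, -0.006, 0.111]
force: [-0.3, -0.9, -0.2]
grip_width: 0.0344
```

Request:
carry_out([
  [0,0,0,0,0,-1,150],
  [0,0,0,0,0,-1,150],
  [0,0,0,0,0,-1,150],
  [0,0,0,0,0,-1,150],
  [0,0,0,0,0,0,150],
])

```text
clock: 16.88
position: [0.5334, -0.1578, 0.2625]
tool_rot: [3.142, -0.001, 0.531]
force: [0.7, 0.6, -0.4]
grip_width: 0.0353
```

```bash
cat > wr.py <<'E'
from h import *
from workcell import bot
from scipy.spatial.transform import Rotation as R
def look(name):
    s=bot.observe();print(np.round(s["position"],4),np.round(s["tool_rot"],3),np.round(s["force"],1),np.round(s["qpos"],2))
    f=bot.grab_frame("wrist");cv2.imwrite(f"pics/{name}.png",cv2.resize(f["color"][90:290,150:370],None,fx=3,fy=3,interpolation=cv2.INTER_CUBIC)[:,:,::-1])
    H=cv2.cvtColor(f["color"],cv2.COLOR_RGB2HSV);Rt=R.from_euler("xyz",s["tool_rot"]).as_matrix();T=f["T_tool_cam"];K=f["K"];o=Rt@T[:3,3]+s["position"]
    A=np.array([.529,-.157])
    for nm,a,b,z in(("yellow wing",18,35,.1545),("red",0,6,.118),("green",45,75,.118)):
        n,l,st,c=cv2.connectedComponentsWithStats(cv2.inRange(H,(a,110,70),(b,255,255)))
        for i in range(1,n):
            if st[i,4]<15: continue
            v,u=np.where(l==i);x=(u-K[0,2])/K[0,0];y=(v-K[1,2])/K[1,1];r=np.hypot(x,y)
            d=np.stack([x/r*np.sin(r),y/r*np.sin(r),np.cos(r)],-1)@T[:3,:3].T@Rt.T
            p=(o+d*((z-o[2])/d[:,2])[:,None])[:,:2];m=p.mean(0)
            if np.linalg.norm(m-A)<.08: print(nm,c[i].round(1),st[i,4],m.round(4),"r,az",np.linalg.norm(m-A).round(4),np.degrees(np.arctan2(*(m-A)[::-1])).round(1))
E
python3 -c "
from wr import *
look('w8')"
```

```text
[ 0.5334 -0.1578  0.2625] [ 3.142e+00 -1.000e-03  5.310e-01] [ 0.7  0.6 -0.4] [-0.34  0.47  0.74  1.77 -0.36  1.04 -0.51]
yellow wing [267.8 203.8] 184 [ 0.5233 -0.1712] r,az 0.0153 -111.9
red [223.  125.2] 161 [ 0.5597 -0.0999] r,az 0.0648 61.7
red [223.6 209.7] 64 [ 0.4825 -0.1424] r,az 0.0488 162.6
green [269.1 216.8] 19 [ 0.4998 -0.1878] r,az 0.0425 -133.5
```

View pics/w8.png

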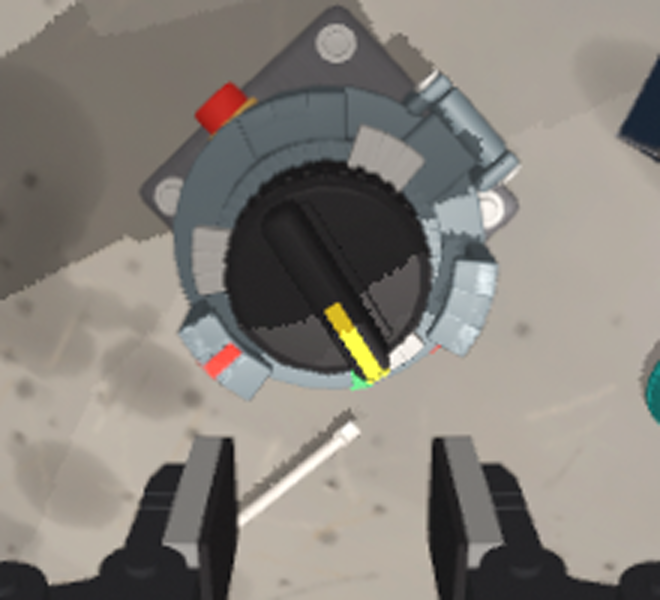

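The crop shows the lid shut, the wing's yellow stripe ending near the green mark at (365,375) and the red mark at (220,360). The pointer is at roughly -118° in world, so I'll align to it and grip the wing.

Request:
carry_out([
  [-3,-3,0,0,0,-1,150],
  [0,0,0,0,0,-1,150],
  [0,0,0,0,0,-1,150],
  [0,0,0,0,0,-1,150],
  [0,0,0,0,0,-1,150],
])

```text
clock: 17.35
position: [0.5292, -0.1566, 0.2622]
tool_rot: [-3.141, 0.0, 1.05]
force: [-1.2, -0.6, 0.2]
grip_width: 0.0348
```

Request:
carry_out([
  [0,0,30,0,0,0,150],
  [0,0,30,0,0,0,150],
  [0,0,30,0,0,0,150],
  [0,0,20,0,0,0,150],
  [0,0,0,0,0,0,150],
])

```text
clock: 17.77
position: [0.5274, -0.1561, 0.1488]
tool_rot: [-3.137, 0.002, 1.045]
force: [-1.5, -0.6, -1.0]
grip_width: 0.0352
```

```bash
python3 -c "
from wr import *
look('w9')"
```

```text
[ 0.5274 -0.1561  0.1488] [-3.137e+00  2.000e-03  1.045e+00] [-1.5 -0.6 -1. ] [-0.19  0.57  0.52  1.89 -0.39  0.79  0.02]
yellow wing [251.1 126.8] 117 [ 0.5569 -0.0962] r,az 0.0669 65.3
yellow wing [268.3 275. ] 414 [ 0.5238 -0.1707] r,az 0.0147 -110.9
red [248.1 117.6] 375 [ 0.5549 -0.0935] r,az 0.0686 67.8
red [193.5 238. ] 155 [ 0.4827 -0.1425] r,az 0.0485 162.6
```

Request:
carry_out([
  [1,0,9,0,0,0,150],
  [0,0,0,0,0,0,255],
  [0,0,0,0,0,0,255],
  [0,0,0,0,0,0,255],
  [0,0,0,0,0,0,255],
], force=50)

```text
clock: 18.23
position: [0.5312, -0.1563, 0.1444]
tool_rot: [3.138, -0.0, 1.049]
force: [8.6, -4.8, -9.5]
grip_width: 0.0102
```

```bash
python3 -c "
from wr import *
look('w10');print(bot.observe()['moment'],bot.observe()['grip_width'])"
```

```text
[ 0.5312 -0.1563  0.1444] [ 3.138 -0.     1.049] [ 8.6 -4.8 -9.5] [-0.18  0.58  0.51  1.89 -0.4   0.77  0.03]
yellow wing [245.8 129.9] 123 [ 0.558 -0.096] r,az 0.0676 64.5
yellow wing [261.5 282.4] 398 [ 0.5233 -0.1707] r,az 0.0148 -112.6
red [242.6 120.6] 391 [ 0.5556 -0.0934] r,az 0.0689 67.3
red [186.6 243.5] 156 [ 0.4826 -0.1425] r,az 0.0487 162.6
[-0.92739813 -1.62012901  0.11471643] 0.010266016598209282
```

Request:
carry_out([
  [0,0,0,0,0,0,255],
  [0,0,0,0,0,0,255],
  [0,0,0,0,0,0,255],
])

```text
clock: 18.53
position: [0.5312, -0.1564, 0.1444]
tool_rot: [3.138, -0.0, 1.049]
force: [8.3, -4.9, -9.8]
grip_width: 0.0105
```

```bash
python3 -c "
from yel import *
yel();s=bot.observe();print(s['moment'],s['grip_width'])"
```

```text
[ 0.5312 -0.1564  0.1444] [ 3.138 -0.     1.049] [ 8.3 -4.9 -9.8]
tcp front,lat,up [64.2  1.  47.4]
[251.8 192.9] 54 front,lat,up [ 66.4 -25.7  53.1] [[62.0, -31.0, 38.0], [80.0, -2.0, 59.0]]
[250.4 204.2] 20 front,lat,up [ 67.7 -33.4  21.6] [[63.0, -36.0, 17.0], [76.0, -31.0, 29.0]]
[-0.93162113 -1.55841131  0.10592729] 0.010208287631874147
```

Request:
carry_out([
  [0,0,3,0,0,0,255],
  [0,0,2,0,0,0,255],
  [0,0,0,0,0,0,255],
  [0,0,0,0,0,0,255],
])

```text
clock: 18.92
position: [0.5317, -0.1566, 0.1426]
tool_rot: [3.136, -0.003, 1.048]
force: [-12.5, 4.0, 61.7]
grip_width: 0.0107
```

Request:
carry_out([
  [0,0,0,0,0,0.7,255],
  [0,0,0,0,0,0.7,255],
  [0,0,0,0,0,0.7,255],
  [0,0,0,0,0,0.7,255],
  [0,0,0,0,0,0,255],
])

```text
clock: 19.33
position: [0.5319, -0.1567, 0.1426]
tool_rot: [3.137, -0.005, 0.75]
force: [-12.1, 4.0, 64.0]
grip_width: 0.01
```

```bash
python3 -c "
from wr import *
look('w11');print(bot.observe()['moment'],bot.observe()['grip_width'])"
```

```text
[ 0.5319 -0.1567  0.1426] [ 3.137 -0.005  0.75 ] [-12.1   4.   64. ] [-0.23  0.6   0.59  1.9  -0.47  0.78 -0.2 ]
yellow wing [227.  136.6] 83 [ 0.5675 -0.1028] r,az 0.0665 54.6
yellow wing [259.8 283.9] 422 [ 0.5197 -0.1673] r,az 0.0139 -132.2
red [219.7 130.2] 368 [ 0.561  -0.0977] r,az 0.0674 61.6
red [195.5 263.1] 143 [ 0.4827 -0.1424] r,az 0.0485 162.5
[ 0.8672539   2.69818738 -0.06430786] 0.010480501613320016
```

The collar is turning with the grip. I'll ease the down-force slightly and continue.

Request:
carry_out([
  [0,0,-1.5,0,0,0.7,255],
  [0,0,0,0,0,0.8,255],
  [0,0,0,0,0,0.8,255],
  [0,0,0,0,0,0.8,255],
  [0,0,0,0,0,0.8,255],
])

```text
clock: 19.8
position: [0.5319, -0.1568, 0.1431]
tool_rot: [3.139, -0.006, 0.343]
force: [-3.1, -0.4, 37.3]
grip_width: 0.0107
```

Request:
carry_out([
  [0,0,0,0,0,0.8,255],
  [0,0,0,0,0,0.8,255],
  [0,0,0,0,0,0.8,255],
  [0,0,0,0,0,0.8,255],
  [0,0,0,0,0,0,255],
])

```text
clock: 20.22
position: [0.5319, -0.157, 0.143]
tool_rot: [3.14, -0.006, 0.006]
force: [-3.5, -0.0, 40.2]
grip_width: 0.0101
```

```bash
python3 -c "
from wr import *
look('w12');print(bot.observe()['moment'],bot.observe()['grip_width'])"
```

```text
[ 0.5319 -0.157   0.143 ] [ 3.14  -0.006  0.006] [-3.5 -0.  40.2] [-0.36  0.67  0.8   1.9  -0.65  0.84 -0.78]
yellow wing [260.5 283.2] 394 [ 0.5159 -0.157 ] r,az 0.0131 180.0
red [184.2 170.6] 150 [ 0.5693 -0.111 ] r,az 0.0612 48.7
green [310.7 261.6] 22 [ 0.507  -0.1908] r,az 0.0403 -123.1
[-0.13694006  0.73900913 -0.07933974] 0.01049038606358923
```

Request:
carry_out([
  [0,0,0,0,0,0.8,255],
  [0,0,0,0,0,0.8,255],
  [0,0,0,0,0,0.8,255],
  [0,0,0,0,0,0.6,255],
  [0,0,0,0,0,0,255],
])

```text
clock: 20.68
position: [0.5319, -0.1572, 0.1431]
tool_rot: [-3.141, -0.006, -0.307]
force: [-3.1, -1.0, 39.9]
grip_width: 0.0103
```

Request:
carry_out([
  [0,0,-1,0,0,0,255],
  [0,0,0,0,0,0,255],
  [0,0,0,0,0,0,255],
  [0,0,0,0,0,0,255],
])

```text
clock: 21.02
position: [0.5318, -0.1571, 0.1434]
tool_rot: [-3.142, -0.006, -0.303]
force: [1.6, -5.5, 21.2]
grip_width: 0.0101
```

```bash
python3 -c "
from wr import *
look('w13');print(bot.observe()['moment'],bot.observe()['grip_width'])"
```

```text
[ 0.5318 -0.1571  0.1434] [-3.142 -0.006 -0.303] [ 1.6 -5.5 21.2] [-0.4   0.71  0.88  1.9  -0.72  0.87 -1.03]
yellow wing [260.8 282.9] 420 [ 0.5164 -0.1524] r,az 0.0134 159.9
green [321.8 244.6] 81 [ 0.508  -0.1917] r,az 0.0406 -121.1
[-0.89939329 -0.43083198 -0.14969671] 0.010203373461903949
```

Request:
carry_out([
  [0,0,0,0,0,0,170],
  [0,0,0,0,0,0,150],
  [0,0,0,0,0,0,150],
  [0,0,-15,0,0,0,150],
  [0,0,-30,0,0,0,150],
])

```text
clock: 21.48
position: [0.5285, -0.155, 0.1843]
tool_rot: [3.141, 0.004, -0.302]
force: [0.1, 0.5, -0.2]
grip_width: 0.035
```

Request:
carry_out([
  [0,0,-40,0,0,0,150],
  [0,0,-40,0,0,0,150],
  [0,0,-20,0,0,0,150],
  [0,0,0,0,0,0,150],
  [0,0,0,0,0,0,150],
])

```text
clock: 21.9
position: [0.53, -0.1554, 0.2866]
tool_rot: [-3.141, -0.001, -0.301]
force: [0.6, -0.1, 0.0]
grip_width: 0.0354
```

```bash
python3 -c "
from wr import *
look('w14')
import yel;yel.yel()"
```

```text
[ 0.53   -0.1554  0.2866] [-3.141e+00 -1.000e-03 -3.010e-01] [ 0.6 -0.1  0. ] [-0.53  0.55  1.06  1.76 -0.53  1.14 -1.17]
yellow wing [261.6 194.8] 159 [ 0.5153 -0.1518] r,az 0.0146 159.3
red [210.  158.2] 55 [ 0.5597 -0.1072] r,az 0.0585 58.3
red [313.5 158. ] 47 [ 0.5266 -0.2143] r,az 0.0574 -92.4
red [262. 213.] 55 [ 0.482  -0.1421] r,az 0.0493 162.4
green [298.9 184.5] 47 [ 0.5024 -0.1911] r,az 0.0432 -128.0
[ 0.5297 -0.1552  0.2856] [-3.141  0.    -0.301] [-0.   0.1 -0.5]
tcp front,lat,up [ 66.    1.6 188.6]
[249.8 187.2] 25 front,lat,up [78.3 -3.7 58.1] [[65.0, -6.0, 55.0], [88.0, 2.0, 60.0]]
```

View pics/w14.png

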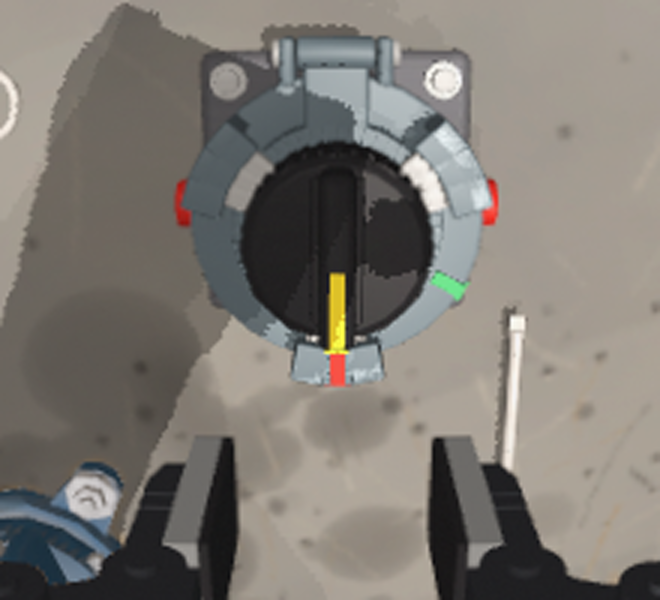

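The stripe at (337,312) lines up with the red mark at (337,370). The lugs sit under the claws and the gripper is clear, so I'll hand in the job.

```bash
python3 -c "
from workcell import bot
print(bot.job_done())"
```

```text
the job is handed in; nothing more can be done
None
```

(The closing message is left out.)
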